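# Open the tail centre of the peg lathe and hold it open

## Robot

A 7-joint arm with a two-finger parallel gripper is mounted at the origin on a cart in front of the work surface, level with it; the furniture and walls round the work are solid. World frame = base frame: x ahead of the robot, y to its left, z up, the work surface at z = 0. Lengths are in m, angles in degrees, forces in N, time in s.
With the tool pointing down it reaches from about 0.425 to 0.875 m from the base axis. Payload 4.7 kg.
Tool frame: the origin (TCP) lies between the finger pads; the fingertips stand env.finger_overhang ahead of it and the grasp point (between the pads) lies 5 mm behind it (env.finger_overhang is the distance from the TCP to the fingertips, in m); z points along the fingers, y is the line along which they close (so a half turn about z gives the same grasp; the last joint's range is limited). The gripper opens to 87 mm and grips with 3 to 60 N. Pads are 19 mm wide; open, the fingers measure 117 mm over their backs; the gripper's body (75 mm by 190 mm) begins 51 mm behind the grasp point.
Start: joints at [69.735, 18.392, -4.016, 83.108, 1.295, 78.541, -3.26], TCP at [0.234, -0.607, 0.208] pointing down, gripper open.
Joint ranges: [-163.93, 163.93], [-17.29, 119.83], [-79.2, 71.16], [3.27, 140.29], [-89.18, 269.18], [5.43, 117.66], [-154.24, 154.24]. Speed limits (degrees/s): [147.25, 147.25, 180, 180, 180, 180, 180].

## Interface

Orientations are given as [roll, pitch, yaw] about the fixed x, y, z axes, in that order (R = Rz(yaw) Ry(pitch) Rx(roll)).
In Python, from cell import telemetry, eyes, env, models gives the robot as it stands. The module is installed in compiled form; this text tells all that it offers.
- The arm moves only by the tool drive_tool, never from a script. Its arguments are lists of equal length, an entry for each row: "angular": the turn, a rotation vector about the tool's x, y, z in rad, a list of three; "delta_pos": the shift along the tool's x, y, z in cm, a list of three; "gripper": the finger opening in cm, from 0 to 8.7. A call has 1 to 20 rows; each row shifts and turns the commanded pose from where the row before left it, along the tool's axes as they then stand; what a row does not reach is not made up. A row lasts 1/10 s, in which the tool goes at most 50 mm and 8.59 degrees, less where a joint would pass 70% of its speed; a pose out of reach is approached as far as the arm can. A call with a gripper value outside its range is refused whole. The fingers move at their own pace and stop on an object; "squeeze" is the grip in N (left out, the last holds). Time passes only in rows, so rows that do not move let the fingers close. It gives the time, the measured TCP pose, the force, the opening and the grip force at its end, in the units of the state.
- telemetry.get_obs(): the state, without advancing time (a new reading comes with each control period).
- eyes.read_camera(name): name is "side" or "top"; returns a dict with "pixels" (420x560x3 uint8, red, green, blue), "mtx" (3x3 intrinsics, pixels), "origin" and "orientation" of the camera in the world. Camera axes: x right, y down, z forward; pixel columns grow to the right and rows downward; lengths in m; the calibration is good to about 2 mm. A picture is of the moment at which its call begins. There is no depth.
- env.sign_off(): hands the job in; it is judged then, once.
Trained networks look in a picture, given as the dict that the camera call returned (one of the last four; its "shot" number tells which), for a name from the list of things; names that differ only in an ending like _2 or _b are one class to them, and where a whole thing is asked for, a point or a joint stands for the part that bears it (a point fixed in the world has none). Each returns a list of dicts, best first, with "p" (0 to 1); they miss things now and then, are a little off and sometimes report something else, mostly with a low value. They report only what shows in the picture. A call takes as long as a camera call.
- models.search_frame(picture, target): "centre" ([column, row] in pixels, amid what is visible of it).
- models.cut_out(picture, target): "pixels" (420x560 bool, what is visible of it) and "centre" ([column, row] in pixels, amid what is visible of it).
The state is a dict: "time_s": time; "qpos": joint angles; "joint_velocities": joint speeds; "effort": joint torques, N m; "tool_pos": TCP position; "tool_rot": TCP orientation; "force": force on the tool from outside, world axes, zero at the start; "wrist_torque": the same for the moment, N m; "grip_width": finger opening in m; "grasp_force": force on a finger pad.
Only numpy, scipy, OpenCV 4.12 (cv2) and the standard library are available. Lean on these libraries where they do the work, as an engineer would, in place of code of your own. Each camera call takes 0.05 s, during which the arm holds its last target. There are 200 camera calls.

## Task

Free the spring-loaded tail spindle of the green peg lathe: back off its locking wheel by the upright black grip, one full turn anticlockwise seen from above. Then take the crossbar at the outer end of the spindle, draw it out against its spring until the pointer stands over the white line on the red rider, and keep it there so that I can set an ebony blank between the centres: finish still gripping the bar at the mark, not letting go. Do not shift the rider or disturb the blank, the steel cup and the glue bottle beside the lathe.

Things in the scene. Friction and masses are not known exactly. Their poses are not given: they have to be found in the camera images.
- peg_lathe: the lathe, fixed to the bench: board 120 x 470 x 22 mm with two bed rods, green headstock and tailstock. Origin on the bench below the locking wheel's axis; z up, +y along the bed to the headstock, -y the way the spindle is pulled out, -x the side with the rule. Tailstock from y = -50 to +31 mm, 105 mm high; board from y = -197 to +273 mm
- lock_wheel (a joint): turn of the locking wheel in rad, growing anticlockwise seen from above; 0 is screwed home, stop at 6.8, start 0 to 0.35. Its screw (the wheel keeps its height) lifts a dog point from a groove in the spindle: held fast up to half a turn, properly free only from 5.95 on. About 0.1 N m of friction; it stays where it is left
- wheel_axis (a point): centre of the locking wheel, on its upright axis, 121 mm above the bench; spoked dark wheel, 95 mm across the rim
- grip_mid (a point): middle of the upright black grip on the wheel rim, 40 mm from the wheel's axis; the grip revolves freely about its own upright axis, is 16 to 20 mm thick and 48 mm tall; this point is 153.5 mm above the bench, the rim's top 27 mm below it
- tail_spindle: steel tail spindle with cone point, crossbar and pointer, all one sliding piece; a spring pushes it back in (about 6 N at rest, 14 N at 46 mm out), travel 55 mm. Only its position along the lathe's y changes: -y is out. Origin coincides with the lathe's origin when it is fully in
- pull_bar (a point): middle of the crossbar: a level steel bar 12 mm thick, 68 mm long along the lathe's x, on a 10 mm post, 100 mm above the bench and 32 mm above the spindle's axis; 118 mm from the wheel's axis when fully in, with 62 mm of free gap to the tailstock; spindle collar below it 23 mm lower, and 43 mm inward the 24 mm thick spindle, its top 20 mm lower
- pointer_tip (a point): lower tip of the pointer that hangs from the rule-side end of the crossbar, 46 mm above the bench, in the plane of the bar's middle line
- rider_mark (a point): white line across the top of the red rider, a 19 x 10 mm slider on the rule, 44.5 mm above the bench; set 26 to 46 mm out from where the pointer rests with the spindle in. The pointer passes 1.5 mm above it. The target is the same lathe y for pointer_tip and rider_mark
- ebony_blank: loose dark ebony blank lying flat on the robot's side of the lathe, 24 x 118 x 11 mm, origin under its centre
- steel_cup: loose small steel cup standing behind the lathe, 62 mm across, 42 mm high, origin under its centre
- glue_bottle: loose white glue bottle with a black nozzle standing behind the lathe, 39 mm thick, 128 mm high, origin under its centre

How it is judged (in metres and radians):
On the way, in this order (a step that is already met when the one before it is completed fails the run):
1. the locking wheel is backed off a full turn (5.95 rad or more) with the spindle still in (value of joint lock_wheel above 5.95 rad and distance of tail_spindle from where it was at the start of the episode below 0.006 m), for 0.1 s.
2. the fingers hold the spindle with its pointer at the rider's line, at rest (y of pointer_tip in the frame of rider_mark between -0.004 and 0.004 m and contact force between the fingers and tail_spindle above 4 N and linear speed of tail_spindle below 0.01 m/s), for 0.5 s.
At the end, for the whole second after the job is handed in: Locking wheel backed off (5.95 rad or more); pointer within 4 mm of the rider's line, still, held there by the fingers through the last second; rider moved under 4 mm; blank, cup and bottle each within 20 mm of where they were (all of step 2 and value of joint lock_wheel above 5.95 rad and distance of rider_mark from where it was at the start of the episode below 0.004 m and distance of each of ebony_blank, steel_cup, glue_bottle from where it was at the start of the episode below 0.02 m); the arm keeps its last pose, push and grip.
It fails at once if the rider is pushed from its setting by 4 mm or more (distance of rider_mark from where it was at the start of the episode above 0.004 m).
It fails at once if the ebony blank is shoved 20 mm or more or knocked over (distance of ebony_blank from where it was at the start of the episode above 0.02 m or angle between ebony_blank's own z axis and vertical above 0.5 rad).
It fails at once if the steel cup is shoved 20 mm or more or knocked over (distance of steel_cup from where it was at the start of the episode above 0.02 m or angle between steel_cup's own z axis and vertical above 0.5 rad).
It fails at once if the glue bottle is shoved 20 mm or more or knocked over (distance of glue_bottle from where it was at the start of the episode above 0.02 m or angle between glue_bottle's own z axis and vertical above 0.5 rad).
It also fails if it takes over 58 s, if anything falls off the work surface, if the arm or the gripper's body presses on something with over 40 N, if the wrist force passes 120 N, or if a joint passes its speed limit or range.

## Working session

There is one attempt and no reset: what is moved stays moved. The work goes in short steps, Python scripts to look and compute and a tool call to move; the robot and the scene stay as the last step left them, time stands still between calls to the robot, and variables do not carry over. Pictures are saved under pics/ and viewed, at most 10 in all, crops included, and the job is handed in when it is done.

Besides the shell and the picture viewer there is one more tool, called after "Emit:" by a JSON object that holds its "name" and its "arguments", one argument or row to a line. drive_tool: Moves the arm, as the interface text tells. Its arguments: {"type":"object","properties":{"angular":{"type":"array","items":{"type":"array","items":{"type":"number"}}},"delta_pos":{"type":"array","items":{"type":"array","items":{"type":"number"}}},"gripper":{"type":"array","items":{"type":"number"}},"squeeze":{"type":"number"}},"required":["angular","delta_pos","gripper"]}

```bash
mkdir -p pics; cat > h.py <<'E'
import numpy as np, cv2
from cell import telemetry, eyes, env, models
from scipy.spatial.transform import Rotation as R
def rot(o):
    o=np.array(o,float)
    if o.shape==(3,3): return o
    if o.size==4: return R.from_quat(o).as_matrix()
    return R.from_euler('xyz',o,degrees=True).as_matrix()
def ray(p,uv):
    d=np.linalg.inv(p['mtx'])@np.array([uv[0],uv[1],1.]); return np.array(p['origin']),rot(p['orientation'])@d
def onz(p,uv,z):
    o,d=ray(p,uv); return o+d*(z-o[2])/d[2]
def tri(l):
    A=np.zeros((3,3));b=np.zeros(3)
    for p,uv in l:
        o,d=ray(p,uv); d=d/np.linalg.norm(d); M=np.eye(3)-np.outer(d,d);A+=M;b+=M@o
    return np.linalg.solve(A,b)
def proj(p,X):
    c=rot(p['orientation']).T@(np.array(X)-p['origin']); q=p['mtx']@c; return q[:2]/q[2]
def save(p,n,crop=None,s=1):
    im=cv2.cvtColor(p['pixels'],cv2.COLOR_RGB2BGR)
    if crop: im=im[crop[1]:crop[3],crop[0]:crop[2]]
    cv2.imwrite('pics/'+n,cv2.resize(im,None,fx=s,fy=s,interpolation=cv2.INTER_CUBIC))
E
python3 - <<'E'
from h import *
np.set_printoptions(precision=4,suppress=True)
t=eyes.read_camera('top');s=eyes.read_camera('side')
print(t['orientation'],t['origin'],s['orientation'],s['origin'],t['mtx'])
save(t,'t1.png');save(s,'s1.png')
print(env.finger_overhang, telemetry.get_obs())
Z=dict(wheel_axis=.121,grip_mid=.1535,pull_bar=.1,pointer_tip=.046,rider_mark=.0445,ebony_blank=.005,steel_cup=.02,glue_bottle=.064)
for n in Z:
    a=models.search_frame(t,n);b=models.search_frame(s,n)
    print(n,[(np.round(x['centre'],1),round(x['p'],2),onz(t,x['centre'],Z[n])) for x in a[:2]],[(np.round(x['centre'],1),round(x['p'],2),onz(s,x['centre'],Z[n])) for x in b[:2]])
    if a and b: print('   tri',tri([(t,a[0]['centre']),(s,b[0]['centre'])]))
E
```

```text
[-174.2395   -0.7473  -90.1729] [0.4298 0.0222 1.0945] [-115.2415    0.4321 -170.4176] [0.416  0.7788 0.4945] [[446.655    0.     282.602 ]
 [  0.     446.655  211.0722]
 [  0.       0.       1.    ]]
0.014 {'time_s': 0.1, 'qpos': array([69.7374, 18.4347, -4.0146, 83.1681,  1.2974, 78.5409, -3.2587]), 'joint_velocities': array([-0.0115, -0.0275, -0.0267, -0.1409,  0.0576, -0.1183,  0.0218]), 'effort': array([ -0.0002, -49.257 ,  -0.4057, -31.3399,  -0.0641,   0.0394,
         0.    ]), 'tool_pos': array([ 0.2334, -0.6061,  0.2074]), 'tool_rot': array([-179.9017,    0.0081,   21.073 ]), 'force': array([-0.2221,  0.3037, -0.0105]), 'wrist_torque': array([ 0.0468, -0.0002, -0.0001]), 'grasp_force': 0.0, 'grip_width': 0.08731875509933858}
wheel_axis [(array([296.9, 214. ]), 0.56, array([ 0.5215, -0.0221,  0.121 ]))] [(array([299.8, 208. ]), 0.61, array([ 0.5108, -0.0393,  0.121 ]))]
   tri [ 0.5148 -0.0221  0.1292]
grip_mid [] [(array([312.8, 194.9]), 0.53, array([ 0.4822, -0.0437,  0.1535]))]
pull_bar [(array([331.8, 212.8]), 0.7, array([ 0.526 , -0.1013,  0.1   ]))] [(array([295.5, 235
[... 389 characters left out ...]
 , 0.0445]))]
   tri [ 0.6417 -0.1236 -0.0647]
ebony_blank [(array([217.7, 269.3]), 0.72, array([0.3986, 0.1649, 0.005 ]))] [(array([342.8, 308.8]), 0.83, array([0.4013, 0.1612, 0.005 ]))]
   tri [0.4    0.1645 0.0077]
steel_cup [(array([297.7, 214.8]), 0.65, array([ 0.529 , -0.0286,  0.02  ])), (array([252., 143.]), 0.59, array([0.7062, 0.0825, 0.02  ]))] [(array([197.7, 265.2]), 0.8, array([0.7234, 0.0792, 0.02  ]))]
   tri [ 0.6344  0.0095 -0.0079]
glue_bottle [(array([333.3, 164.4]), 0.57, array([ 0.6436, -0.1109,  0.064 ]))] [(array([254.4, 218.3]), 0.87, array([ 0.6304, -0.0848,  0.064 ])), (array([198.8, 261.2]), 0.42, array([0.698 , 0.1293, 0.064 ]))]
   tri [ 0.6419 -0.1132  0.0504]
```

View pics/t1.png

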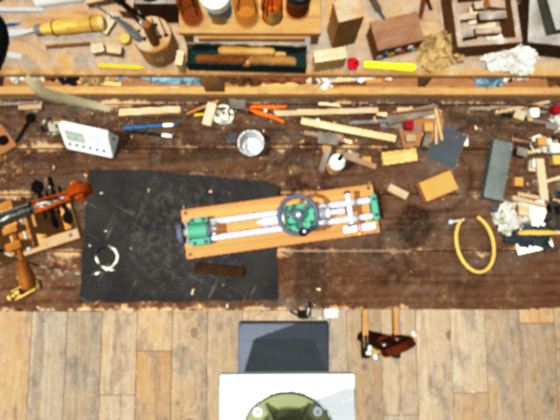

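View pics/s1.png

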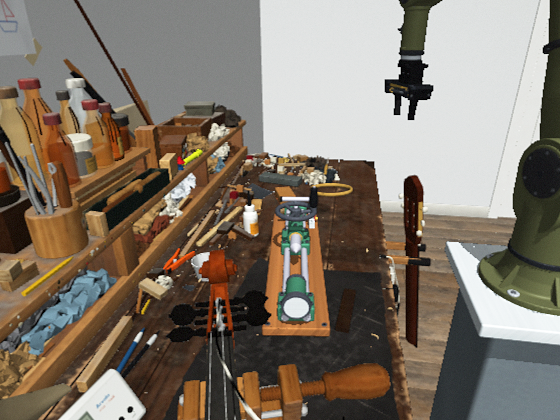

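The top view shows the lathe from about (182,232), the headstock, to (380,205), the tail end. The wheel is near (297,214), the crossbar near (348,207), the cup at (251,143), the bottle at (337,160) and the blank at (219,269). I'll zoom in.

```bash
python3 - <<'E'
from h import *
np.set_printoptions(precision=4,suppress=True)
t=eyes.read_camera('top');s=eyes.read_camera('side')
save(t,'t2.png',(260,170,400,270),5.7);save(s,'s2.png',(250,170,350,245),8)
m=models.cut_out(t,'peg_lathe')[0]['pixels']
im=t['pixels'].astype(int); hsv=cv2.cvtColor(t['pixels'],cv2.COLOR_RGB2HSV)
c=max(cv2.findContours(m.astype(np.uint8),0,2)[0],key=cv2.contourArea)
r=cv2.minAreaRect(c); box=cv2.boxPoints(r); W=np.array([onz(t,b,.022) for b in box]); print(r);print(W, np.linalg.norm(np.diff(W,axis=0),axis=1)); print('c',W.mean(0))
for n in ['lock_wheel','tail_spindle','rider_mark','pull_bar','grip_mid']:
  for q,p in (('t',t),('s',s)):
    for x in models.cut_out(p,n)[:2]:
        ys,xs=np.nonzero(x['pixels']); print(n,q,round(x['p'],2),np.round(x['centre'],1),xs.min(),xs.max(),ys.min(),ys.max(),len(xs))
E
```

```text
((276.97576904296875, 221.37442016601562), (50.09789276123047, 202.37173461914062), 81.9216537475586)
[[ 0.5391  0.271   0.022 ]
 [ 0.6079 -0.2141  0.022 ]
 [ 0.487  -0.2282  0.022 ]
 [ 0.4204  0.2517  0.022 ]] [0.4899 0.1217 0.4846]
c [0.5136 0.0201 0.022 ]
lock_wheel t 0.87 [298.9 217.6] 276 319 194 237 937
lock_wheel s 0.84 [299.7 208.1] 276 317 186 220 748
lock_wheel s 0.47 [296.7 237.7] 281 308 197 251 241
tail_spindle t 0.73 [329.8 217.9] 258 353 191 226 539
tail_spindle s 0.7 [297.2 238.6] 282 308 197 251 276
rider_mark t 0.6 [354.6 227.1] 357 361 224 234 45
pull_bar t 0.8 [331.1 214.4] 260 353 191 226 546
pull_bar s 0.58 [296.3 234.4] 281 309 197 251 259
pull_bar s 0.37 [199.7 261.9] 192 209 252 280 217
grip_mid t 0.62 [303.8 232.1] 300 306 229 235 42
grip_mid s 0.64 [312.8 196.1] 309 318 186 208 197
```

View pics/t2.png

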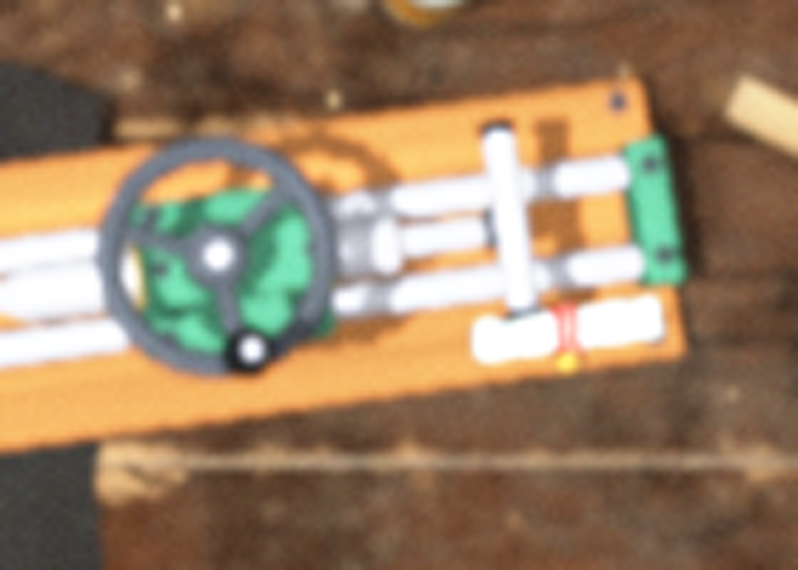

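View pics/s2.png

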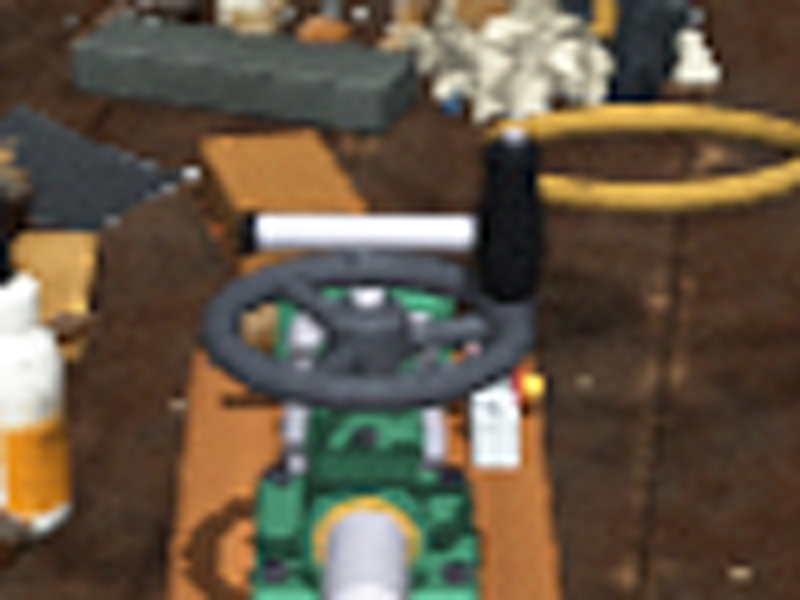

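The zoomed crops show the wheel centre at (217,257), the grip top at (253,348), the crossbar from (496,128) to (521,312), and the rider line at about (567,328).

```bash
python3 - <<'E'
from h import *
np.set_printoptions(precision=4,suppress=True)
t=eyes.read_camera('top');s=eyes.read_camera('side')
f=lambda x,y:((x+.5)/5.7-.5+260,(y+.5)/5.7-.5+170)
g=lambda x,y:((x+.5)/8-.5+250,(y+.5)/8-.5+170)
w=onz(t,f(217,257),.121);gr=onz(t,f(253,348),.1775);a=onz(t,f(496,128),.1);b=onz(t,f(521,312),.1);r=onz(t,f(567,328),.0445)
print('wheel',w,'grip',gr,np.linalg.norm((gr-w)[:2]),'bar',a,b,np.linalg.norm(a-b),'rider',r)
yaw=np.degrees(np.arctan2(*(a-b)[[1,0]]));print('yaw bar',yaw, np.linalg.norm(((a+b)/2-w)[:2]))
u=(w-(a+b)/2);print('yaw from wheel-bar',np.degrees(np.arctan2(-u[0],u[1])))
# board edges: orange lower edge
for yaw in (7,8,9):
    c,sn=np.cos(np.radians(yaw)),np.sin(np.radians(yaw)); ey=np.array([-sn,c]); ex=np.array([c,sn])
    L=lambda p:((p-w)[:2]@ex,(p-w)[:2]@ey)
    print(yaw,'grip',L(gr),np.degrees(np.arctan2(*L(gr)[::-1])),'bar',L((a+b)/2),'rider',L(r))
print('side: grip mid',onz(s,g(510,220),.1535),'grip top',onz(s,g(513,137),.1775),'bar L',onz(s,g(248,230),.1))
print('tri wheel',tri([(t,f(217,257)),(s,g(368,327))]),'tri grip top',tri([(t,f(253,348)),(s,g(513,137))]),'barL',tri([(t,f(496,128)),(s,g(243,230))]))
E
```

```text
wheel [ 0.52   -0.0237  0.121 ] grip [ 0.4818 -0.0338  0.1775] 0.03953368089677775 bar [ 0.5729 -0.1353  0.1   ] [ 0.5001 -0.1439  0.1   ] 0.07336351946056253 rider [ 0.4973 -0.1721  0.0445]
yaw bar 6.697216582477037 0.11704914166862132
yaw from wheel-bar 8.101709047216566
7 grip (np.float64(-0.039165858794737024), np.float64(-0.005380281602199853)) -172.17813682904742 bar (np.float64(0.0022505349111329757), np.float64(-0.117027503852619)) rider (np.float64(-0.040607039363662764), np.float64(-0.1445175396004554))
8 grip (np.float64(-0.03925379250600713), np.float64(-0.004695923673100854)) -173.17813682904742 bar (np.float64(0.00020778058218863518), np.float64(-0.1170489572469172)) rider (np.float64(-0.04312303355330643), np.float64(-0.14378683832399844))
9 grip (np.float64(-0.03932976913181986), np.float64(-0.004010135320160594)) -174.17813682904742 bar (np.float64(-0.001835037038733862), np.float64(-0.11703475639495928)) rider (np.float64(-0.04562589204918755), np.float64(-0.14301233818369358))
side: grip mid [ 0.4799 -0.0313  0.1535] grip top [ 0.48   -0.0334  0.1775] bar L [ 0.5723 -0.1377  0.1   ]
tri wheel [ 0.5193 -0.0237  0.1214] tri grip top [ 0.4809 -0.0339  0.1774] barL [ 0.5731 -0.1351  0.101 ]
```

Emit:
{"name": "drive_tool", "arguments": {
  "angular": [
    [0,0,0.114],
    [0,0,0.114],
    [0,0,0],
    [0,0,0],
    [0,0,0],
    [0,0,0],
    [0,0,0],
    [0,0,0],
    [0,0,0],
    [0,0,0],
    [0,0,0],
    [0,0,0],
    [0,0,0],
    [0,0,0],
    [0,0,0],
    [0,0,0],
    [0,0,0],
    [0,0,0]
  ],
  "delta_pos": [
    [0,0,-2],
    [0,0,-2],
    [2.03,-3.33,0],
    [2.03,-3.33,0],
    [2.03,-3.33,0],
    [2.03,-3.33,0],
    [2.03,-3.33,0],
    [2.03,-3.33,0],
    [2.03,-3.33,0],
    [2.03,-3.33,0],
    [2.03,-3.33,0],
    [2.03,-3.33,0],
    [2.03,-3.33,0],
    [2.03,-3.33,0],
    [2.03,-3.33,0],
    [2.03,-3.33,0],
    [2.03,-3.33,0],
    [2.03,-3.33,0]
  ],
  "gripper": [6,6,6,6,6,6,6,6,6,6,6,6,6,6,6,6,6,6],
  "squeeze": 25
}}

```text
time_s: 3.45
tool_pos: [0.4815, -0.0322, 0.2487]
tool_rot: [179.9, -0.0, 8.0]
force: [0.6, -0.1, 0.4]
grip_width: 0.0597
grasp_force: 0.0
```

Emit:
{"name": "drive_tool", "arguments": {
  "angular": [
    [0,0,0],
    [0,0,0],
    [0,0,0],
    [0,0,0],
    [0,0,0],
    [0,0,0],
    [0,0,0],
    [0,0,0],
    [0,0,0],
    [0,0,0],
    [0,0,0],
    [0,0,0],
    [0,0,0]
  ],
  "delta_pos": [
    [0,0.15,2],
    [0,0,2],
    [0,0,2],
    [0,0,2],
    [0,0,2],
    [0,0,0],
    [0,0,0],
    [0,0,0],
    [0,0,0],
    [0,0,0],
    [0,0,0],
    [0,0,0],
    [0,0,0]
  ],
  "gripper": [6,6,6,6,6,6,0,0,0,0,0,0,0],
  "squeeze": 25
}}

```text
time_s: 4.75
tool_pos: [0.4813, -0.0342, 0.1486]
tool_rot: [-179.9, -0.0, 8.0]
force: [-0.6, 2.8, 2.0]
grip_width: 0.0152
grasp_force: 24.9
```

```bash
python3 - <<'E'
from h import *
np.set_printoptions(precision=2,suppress=True)
s=eyes.read_camera('side');save(s,'s3.png',(250,140,370,230),6.6)
o=telemetry.get_obs();print(o['tool_pos'],o['force'],o['grasp_force'],o['grip_width'],o['qpos'])
x,y=o['tool_pos'][:2]; w=(.520,-.0237)
a0=np.arctan2(y-w[1],x-w[0])-np.radians(8.0); r=.040;print('a0',np.degrees(a0),np.hypot(y-w[1],x-w[0]))
# rows in tool frame: dx=lathe x, dy=-lathe y, 7.5 deg each
k=np.arange(49)*np.radians(7.5)+a0; d=np.c_[np.diff(r*np.cos(k)),-np.diff(r*np.sin(k)),0*k[1:]]*100
for i in range(0,48,16): print([[round(v,2) for v in q] for q in d[i:i+16].tolist()])
E
```

```text
[ 0.48 -0.03  0.15] [-1.93  2.87  2.92] 24.866071010785618 0.015292699714517355 [ 36.98   1.9  -36.33 109.65   1.15  68.82 -81.71]
a0 -172.6473869395152 0.04010706810278696
[[0.1, 0.51, -0.0], [0.17, 0.5, -0.0], [0.23, 0.47, -0.0], [0.29, 0.44, -0.0], [0.34, 0.39, -0.0], [0.39, 0.35, -0.0], [0.43, 0.29, -0.0], [0.47, 0.23, -0.0], [0.5, 0.17, -0.0], [0.51, 0.1, -0.0], [0.52, 0.04, -0.0], [0.52, -0.03, -0.0], [0.51, -0.1, -0.0], [0.5, -0.17, -0.0], [0.47, -0.23, -0.0], [0.44, -0.29, -0.0]]
[[0.39, -0.34, -0.0], [0.35, -0.39, -0.0], [0.29, -0.43, -0.0], [0.23, -0.47, -0.0], [0.17, -0.5, -0.0], [0.1, -0.51, -0.0], [0.04, -0.52, -0.0], [-0.03, -0.52, 0.0], [-0.1, -0.51, 0.0], [-0.17, -0.5, 0.0], [-0.23, -0.47, 0.0], [-0.29, -0.44, 0.0], [-0.34, -0.39, 0.0], [-0.39, -0.35, 0.0], [-0.43, -0.29, 0.0], [-0.47, -0.23, 0.0]]
[[-0.5, -0.17, 0.0], [-0.51, -0.1, 0.0], [-0.52, -0.04, 0.0], [-0.52, 0.03, 0.0], [-0.51, 0.1, 0.0], [-0.5, 0.17, 0.0], [-0.47, 0.23, 0.0], [-0.44, 0.29, 0.0], [-0.39, 0.34, 0.0], [-0.35, 0.39, 0.0], [-0.29, 0.43, 0.0], [-0.23, 0.47, 0.0], [-0.17, 0.5, 0.0], [-0.1, 0.51, 0.0], [-0.04, 0.52, 0.0], [0.03, 0.52, 0.0]]
```

View pics/s3.png

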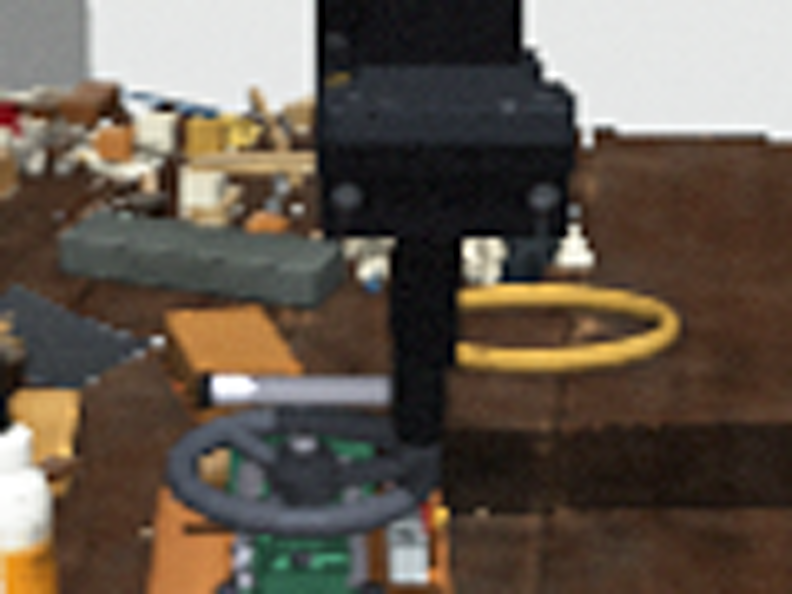

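The fingers enclose the grip around crop pixel (420,400), just clear of the rim. I'll turn the first 120°.

Emit:
{"name": "drive_tool", "arguments": {
  "angular": [
    [0,0,0],
    [0,0,0],
    [0,0,0],
    [0,0,0],
    [0,0,0],
    [0,0,0],
    [0,0,0],
    [0,0,0],
    [0,0,0],
    [0,0,0],
    [0,0,0],
    [0,0,0],
    [0,0,0],
    [0,0,0],
    [0,0,0],
    [0,0,0],
    [0,0,0]
  ],
  "delta_pos": [
    [0.1,0.51,0],
    [0.17,0.5,0],
    [0.23,0.47,0],
    [0.29,0.44,0],
    [0.34,0.39,0],
    [0.39,0.35,0],
    [0.43,0.29,0],
    [0.47,0.23,0],
    [0.5,0.17,0],
    [0.51,0.1,0],
    [0.52,0.04,0],
    [0.52,-0.03,0],
    [0.51,-0.1,0],
    [0.5,-0.17,0],
    [0.47,-0.23,0],
    [0.44,-0.29,0],
    [0,0,0]
  ],
  "gripper": [0,0,0,0,0,0,0,0,0,0,0,0,0,0,0,0,0],
  "squeeze": 25
}}

```text
time_s: 6.5
tool_pos: [0.547, -0.0515, 0.1484]
tool_rot: [-179.9, 0.2, 8.1]
force: [-5.6, 5.8, 8.0]
grip_width: 0.0149
grasp_force: 25.0
```

Emit:
{"name": "drive_tool", "arguments": {
  "angular": [
    [0,0,0],
    [0,0,0],
    [0,0,0],
    [0,0,0],
    [0,0,0],
    [0,0,0],
    [0,0,0],
    [0,0,0],
    [0,0,0],
    [0,0,0],
    [0,0,0],
    [0,0,0],
    [0,0,0],
    [0,0,0],
    [0,0,0],
    [0,0,0],
    [0,0,0]
  ],
  "delta_pos": [
    [0.39,-0.34,0],
    [0.35,-0.39,0],
    [0.29,-0.43,0],
    [0.23,-0.47,0],
    [0.17,-0.5,0],
    [0.1,-0.51,0],
    [0.04,-0.52,0],
    [-0.03,-0.52,0],
    [-0.1,-0.51,0],
    [-0.17,-0.5,0],
    [-0.23,-0.47,0],
    [-0.29,-0.44,0],
    [-0.34,-0.39,0],
    [-0.39,-0.35,0],
    [-0.43,-0.29,0],
    [-0.47,-0.23,0],
    [0,0,0]
  ],
  "gripper": [0,0,0,0,0,0,0,0,0,0,0,0,0,0,0,0,0],
  "squeeze": 25
}}

```text
time_s: 8.2
tool_pos: [0.529, 0.0165, 0.1486]
tool_rot: [-179.9, 0.0, 8.1]
force: [1.0, 5.0, 4.4]
grip_width: 0.0149
grasp_force: 24.9
```

Emit:
{"name": "drive_tool", "arguments": {
  "angular": [
    [0,0,0],
    [0,0,0],
    [0,0,0],
    [0,0,0],
    [0,0,0],
    [0,0,0],
    [0,0,0],
    [0,0,0],
    [0,0,0],
    [0,0,0],
    [0,0,0],
    [0,0,0],
    [0,0,0],
    [0,0,0],
    [0,0,0],
    [0,0,0],
    [0,0,0],
    [0,0,0]
  ],
  "delta_pos": [
    [-0.5,-0.17,0],
    [-0.51,-0.1,0],
    [-0.52,-0.04,0],
    [-0.52,0.03,0],
    [-0.51,0.1,0],
    [-0.5,0.17,0],
    [-0.47,0.23,0],
    [-0.44,0.29,0],
    [-0.39,0.34,0],
    [-0.35,0.39,0],
    [-0.29,0.43,0],
    [-0.23,0.47,0],
    [-0.17,0.5,0],
    [-0.1,0.51,0],
    [-0.04,0.52,0],
    [0.03,0.52,0],
    [0,0,0],
    [0,0,0]
  ],
  "gripper": [0,0,0,0,0,0,0,0,0,0,0,0,0,0,0,0,0,0],
  "squeeze": 25
}}

```text
time_s: 10.0
tool_pos: [0.4817, -0.036, 0.1485]
tool_rot: [179.9, -0.0, 8.0]
force: [3.3, 0.9, 4.7]
grip_width: 0.0151
grasp_force: 24.9
```

The full turn is done, about 362° from start to finish. Next I'll release, lift and move over the crossbar.

Emit:
{"name": "drive_tool", "arguments": {
  "angular": [
    [0,0,0],
    [0,0,0],
    [0,0,0],
    [0,0,0],
    [0,0,0],
    [0,0,0],
    [0,0,0],
    [0,0,0],
    [0,0,0],
    [0,0,0],
    [0,0,0],
    [0,0,0],
    [0,0,0],
    [0,0,0]
  ],
  "delta_pos": [
    [0,0,0],
    [0,0,0],
    [0,0,0],
    [0,0,0],
    [0,0,-2],
    [0,0,-2.5],
    [0,0,-2.5],
    [0,0,0],
    [1.29,2.77,0],
    [1.29,2.77,0],
    [1.29,2.77,0],
    [1.29,2.77,0],
    [0,0,0],
    [0,0,0]
  ],
  "gripper": [5,5,5,5,5,5,5,5,5,5,5,5,5,5]
}}

```text
time_s: 11.4
tool_pos: [0.5471, -0.1379, 0.2168]
tool_rot: [-179.9, 0.1, 7.9]
force: [-0.1, 0.2, 0.0]
grip_width: 0.05
grasp_force: 0.0
```

```bash
python3 - <<'E'
from h import *
np.set_printoptions(precision=4,suppress=True)
s=eyes.read_camera('side');t=eyes.read_camera('top')
a=np.kron
i1=cv2.resize(t['pixels'][170:270,260:400],None,fx=4,fy=4,interpolation=cv2.INTER_CUBIC)
i2=cv2.resize(s['pixels'][150:250,250:350],None,fx=4,fy=4,interpolation=cv2.INTER_CUBIC)[:, :240]
cv2.imwrite('pics/c4.png',cv2.cvtColor(np.hstack([i1,i2]),cv2.COLOR_RGB2BGR))
for q,p in (('t',t),('s',s)):
  for x in models.search_frame(p,'grip_mid')[:1]: print(q,x['centre'],x['p'],onz(p,x['centre'],.1535))
E
```

```text
t [305.8, 232.1] 0.58 [ 0.48   -0.0391  0.1535]
s [312.0, 197.9] 0.53 [ 0.4824 -0.0261  0.1535]
```

View pics/c4.png

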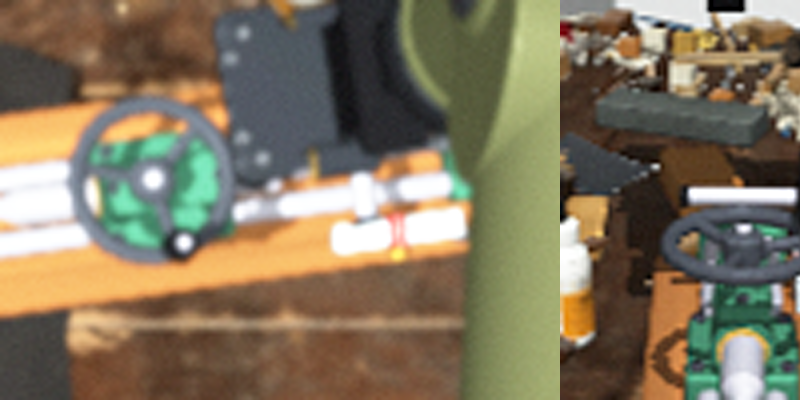

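The wheel's grip is back at its start place, at full-frame pixel (305.6,230). The gripper body is clear of it and the crossbar end is visible, so I'll go down and grip the bar.

Emit:
{"name": "drive_tool", "arguments": {
  "angular": [
    [0,0,0],
    [0,0,0],
    [0,0,0],
    [0,0,0],
    [0,0,0],
    [0,0,0],
    [0,0,0],
    [0,0,0],
    [0,0,0],
    [0,0,0],
    [0,0,0],
    [0,0,0],
    [0,0,0],
    [0,0,0]
  ],
  "delta_pos": [
    [0.1,0.1,2],
    [0,0,2],
    [0,0,2],
    [0,0,2],
    [0,0,2],
    [0,0,1.8],
    [0,0,0],
    [0,0,0],
    [0,0,0],
    [0,0,0],
    [0,0,0],
    [0,0,0],
    [0,0,0],
    [0,0,0]
  ],
  "gripper": [5,5,5,5,5,5,5,0,0,0,0,0,0,0],
  "squeeze": 50
}}

```text
time_s: 13.0
tool_pos: [0.549, -0.1386, 0.1004]
tool_rot: [180.0, -0.0, 8.0]
force: [1.0, 0.2, 0.9]
grip_width: 0.0039
grasp_force: 0.0
```

The fingers closed to 4 mm, less than the bar's 12 mm, so I need to look.

```bash
python3 - <<'E'
from h import *
np.set_printoptions(precision=4,suppress=True)
s=eyes.read_camera('side');t=eyes.read_camera('top')
i1=cv2.resize(t['pixels'][170:270,280:380],None,fx=4,fy=4,interpolation=cv2.INTER_CUBIC)
i2=cv2.resize(s['pixels'][150:250,250:350],None,fx=4,fy=4,interpolation=cv2.INTER_CUBIC)
cv2.imwrite('pics/c5.png',cv2.cvtColor(np.hstack([i1,i2]),cv2.COLOR_RGB2BGR))
o=telemetry.get_obs();print(o['tool_pos'],o['force'],o['grasp_force'],o['grip_width'])
E
```

```text
[ 0.5489 -0.1386  0.1003] [-0.094   0.2601  0.7706] 0.0 0.0015142351297997567
```

View pics/c5.png

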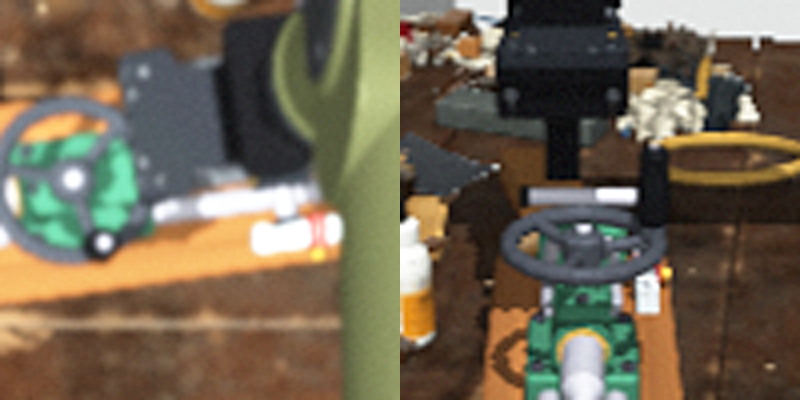

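```bash
python3 - <<'E'
from h import *
np.set_printoptions(precision=4,suppress=True)
s=eyes.read_camera('side')
print('tip obs px 290.6 194.4; at z .086/.106/.126:',[onz(s,(290.6,194.4),z) for z in (.086,.106,.115,.126)])
o=telemetry.get_obs();x=o['tool_pos'];print('pred tip px',proj(s,x-[0,0,.014]),'tcp px',proj(s,x),'bar near tool x',proj(s,[.5483,-.1386,.106]),proj(s,[.5483,-.1386,.094]))
for n in ('pull_bar','tail_spindle'):
  for q in models.cut_out(s,n)[:1]:
    ys,xs=np.nonzero(q['pixels']);print(n,q['p'],xs.min(),xs.max(),ys.min(),ys.max())
save(s,'s6.png',(270,165,330,210),13)
E
```

```text
tip obs px 290.6 194.4; at z .086/.106/.126: [array([ 0.5553, -0.2011,  0.086 ]), array([ 0.5485, -0.1532,  0.106 ]), array([ 0.5454, -0.1316,  0.115 ]), array([ 0.5417, -0.1052,  0.126 ])]
pred tip px [289.609  203.6055] tcp px [289.6246 198.6036] bar near tool x [289.8717 196.556 ] [289.857  200.8679]
pull_bar 0.6 280 308 196 252
tail_spindle 0.58 280 309 197 251
```

View pics/s6.png

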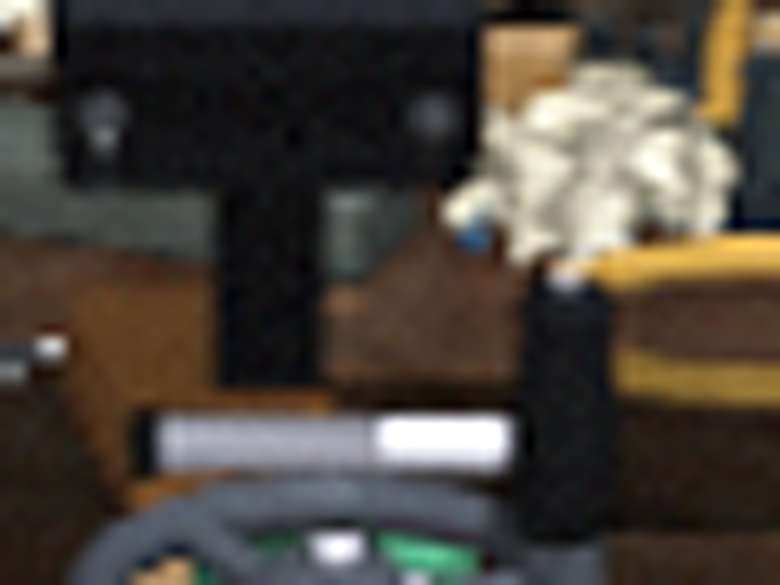

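The closed fingertips end at about pixel row 194.5, above the bar, which spans rows 196.5 to 201. So the tips are higher than the nominal geometry says. I'll open the fingers and measure the tip height numerically.

Emit:
{"name": "drive_tool", "arguments": {
  "angular": [
    [0,0,0],
    [0,0,0],
    [0,0,0],
    [0,0,0],
    [0,0,0]
  ],
  "delta_pos": [
    [0,0,0],
    [0,0,0],
    [0,0,0],
    [0,0,0],
    [0,0,0]
  ],
  "gripper": [5,5,5,5,5]
}}

```text
time_s: 13.75
tool_pos: [0.549, -0.1386, 0.1003]
tool_rot: [180.0, 0.0, 8.0]
force: [0.9, -0.2, 0.3]
grip_width: 0.0325
grasp_force: 0.0
```

```bash
python3 - <<'E'
from h import *
np.set_printoptions(precision=4,suppress=True)
s=eyes.read_camera('side')
print(s['pixels'][176:204,290].sum(1)//3, s['pixels'][176:204,284].sum(1)//3)
x=telemetry.get_obs()['tool_pos'];print(x)
ey=np.array([-np.sin(np.radians(8)),np.cos(np.radians(8)),0])
for z in (.086,.095,.105,.113,.12): print(z,'inner tip px',proj(s,[*(x+.03*ey)[:2],z]),proj(s,[*(x-.03*ey)[:2],z]),'ctr',proj(s,[*x[:2],z]))
for z in (.156,.17,.185):print('body',z,proj(s,[*(x+.095*ey)[:2],z]),proj(s,[*(x+.06*ey)[:2],z]))
save(s,'s7.png',(265,160,325,205),13)
E
```

```text
[ 19  25  22  15  16  20  14  13  18  18  15  16  19  13  17  12  14  12
  18  13   8 102 169 169 145  92  97 101] [ 21  16  21  38  75  79  75  75  55  48  48  62  62  61  65  62  61  62
  65  63  67 139 183 167 141  89  69  92]
[ 0.5489 -0.1386  0.1003]
0.086 inner tip px [289.5384 208.5296] [289.668  199.1354] ctr [289.6049 203.7067]
0.095 inner tip px [289.5484 205.252 ] [289.678  195.9947] ctr [289.6149 200.4989]
0.105 inner tip px [289.5596 201.58  ] [289.6892 192.4776] ctr [289.6262 196.9059]
0.113 inner tip px [289.5687 198.6193] [289.6982 189.6429] ctr [289.6352 194.0095]
0.12 inner tip px [289.5767 196.0116] [289.7061 187.1471] ctr [289.6432 191.4589]
body 0.156 [289.4608 192.4254] [289.5482 186.8379]
body 0.17 [289.4775 186.6995] [289.5649 181.2723]
body 0.185 [289.4956 180.4789] [289.5829 175.2286]
```

View pics/s7.png

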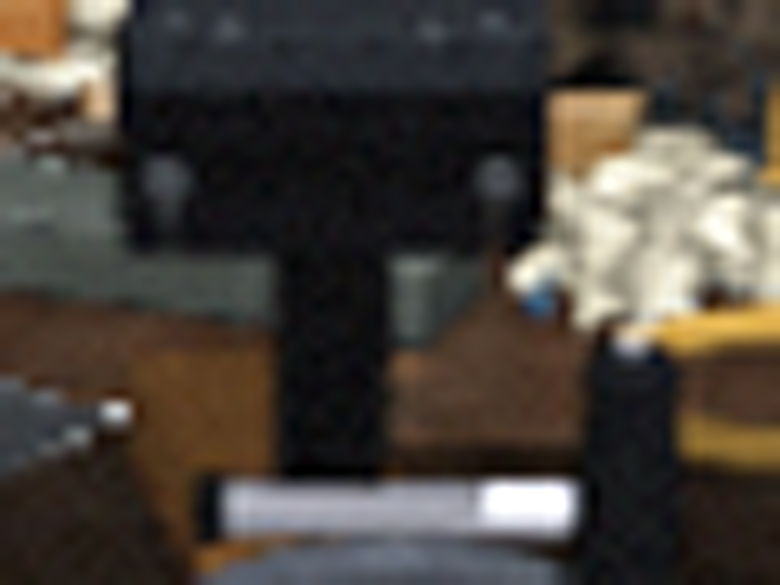

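The front fingertip ends at row 197 with the fingers 32 mm open, which matches a tip height of about 0.113. So the whole gripper sits about 27 mm above its reported z. I'll go down 2.6 cm in small steps while watching the force, then close.

Emit:
{"name": "drive_tool", "arguments": {
  "angular": [
    [0,0,0],
    [0,0,0],
    [0,0,0],
    [0,0,0],
    [0,0,0],
    [0,0,0]
  ],
  "delta_pos": [
    [0,0,0],
    [0,0,0.4],
    [0,0,0.4],
    [0,0,0.4],
    [0,0,0.4],
    [0,0,0]
  ],
  "gripper": [5,5,5,5,5,5]
}}

```text
time_s: 14.4
tool_pos: [0.5483, -0.1384, 0.0834]
tool_rot: [-180.0, 0.1, 8.0]
force: [-0.5, 0.3, 0.5]
grip_width: 0.0498
grasp_force: 0.0
```

```bash
python3 - <<'E'
from h import *
s=eyes.read_camera('side')
for c in (288,290,292): print(s['pixels'][190:212,c].sum(1)//3)
print(s['pixels'][190:212,298].sum(1)//3)
o=telemetry.get_obs();print(o['tool_pos'],o['force'],o['grip_width'])
ey=np.array([-np.sin(np.radians(8)),np.cos(np.radians(8)),0])
for z in (.08,.09,.1,.11): print(z,[proj(s,[*(o['tool_pos']+d*ey)[:2],z])[1].round(1) for d in (.025,.032,.04)])
E
```

```text
[ 16  12  15  13  14  16  14  21  15  13  13  20  90 107  97  67  75  97
  93  66  68 105]
[ 19  14  16  17  20  19  21  18  14  14  16  35  99 106  91  54  47  73
  82  80  59  56]
[ 13  13  20  17  17  20  15  19  16  14  12  56 115 106  84  59  56  86
  88  94 102  71]
[ 65  58  55  58  62  37  34 131 166 167 148  96 100  96  79  46  80  80
  81  99 111  82]
[ 0.54862646 -0.13849144  0.08383483] [ 0.44108223 -0.24839557 -0.29389169] 0.050031593245355034
0.08 [np.float64(209.9), np.float64(211.1), np.float64(212.4)]
0.09 [np.float64(206.3), np.float64(207.4), np.float64(208.8)]
0.1 [np.float64(202.6), np.float64(203.8), np.float64(205.1)]
0.11 [np.float64(199.0), np.float64(200.1), np.float64(201.4)]
```

Emit:
{"name": "drive_tool", "arguments": {
  "angular": [
    [0,0,0],
    [0,0,0],
    [0,0,0],
    [0,0,0],
    [0,0,0],
    [0,0,0],
    [0,0,0],
    [0,0,0],
    [0,0,0],
    [0,0,0]
  ],
  "delta_pos": [
    [0,0,0.3],
    [0,0,0.3],
    [0,0,0.3],
    [0,0,0],
    [0,0,0],
    [0,0,0],
    [0,0,0],
    [0,0,0],
    [0,0,0],
    [0,0,0]
  ],
  "gripper": [5,5,5,0,0,0,0,0,0,0],
  "squeeze": 50
}}

```text
time_s: 15.45
tool_pos: [0.5488, -0.1372, 0.0754]
tool_rot: [-179.9, 0.0, 8.0]
force: [-1.0, 2.4, 1.8]
grip_width: 0.0105
grasp_force: 50.0
```

Emit:
{"name": "drive_tool", "arguments": {
  "angular": [
    [0,0,0],
    [0,0,0],
    [0,0,0],
    [0,0,0],
    [0,0,0],
    [0,0,0],
    [0,0,0],
    [0,0,0],
    [0,0,0],
    [0,0,0],
    [0,0,0],
    [0,0,0],
    [0,0,0]
  ],
  "delta_pos": [
    [0,0.2,0],
    [0,0.3,0],
    [0,0.3,0],
    [0,0.3,0],
    [0,0.3,0],
    [0,0.3,0],
    [0,0.3,0],
    [0,0.3,0],
    [0,0.3,0],
    [0,0.1,0],
    [0,0,0],
    [0,0,0],
    [0,0,0]
  ],
  "gripper": [0,0,0,0,0,0,0,0,0,0,0,0,0],
  "squeeze": 55
}}

```text
time_s: 16.75
tool_pos: [0.552, -0.1607, 0.0753]
tool_rot: [-179.7, 0.1, 8.2]
force: [-3.7, 9.6, 4.9]
grip_width: 0.0106
grasp_force: 55.0
```

```bash
python3 - <<'E'
from h import *
np.set_printoptions(precision=4,suppress=True)
s=eyes.read_camera('side');t=eyes.read_camera('top')
o=telemetry.get_obs();x=o['tool_pos'];print(x,o['force'],o['grip_width'],o['grasp_force'])
d=(x-[.5488,-.1372,0])[:2];print('moved out',-(d@[-np.sin(.1396),np.cos(.1396)])*1000)
i1=cv2.resize(t['pixels'][190:240,320:386],None,fx=6,fy=6,interpolation=cv2.INTER_CUBIC)
i1=np.vstack([i1,i1*0])
i2=cv2.resize(s['pixels'][170:245,265:332],None,fx=6,fy=6,interpolation=cv2.INTER_CUBIC)
h=max(i1.shape[0],i2.shape[0]);f=lambda i:np.pad(i,((0,h-i.shape[0]),(0,0),(0,0)))
i=np.hstack([f(i1),f(i2)])[:600,:800];cv2.imwrite('pics/c8.png',cv2.cvtColor(i,cv2.COLOR_RGB2BGR))
for n in ('pointer_tip','rider_mark'):
  for q in models.search_frame(t,n)[:2]: print(n,q)
E
```

```text
[ 0.552  -0.1607  0.0753] [-2.7317  8.8721  4.6237] 0.010445870265323768 55.00552296638489
moved out 23.68490106384933
pointer_tip {'centre': [320.0, 216.2], 'p': 0.54}
rider_mark {'centre': [333.7, 165.9], 'p': 0.62}
rider_mark {'centre': [295.4, 213.2], 'p': 0.61}
```

View pics/c8.png

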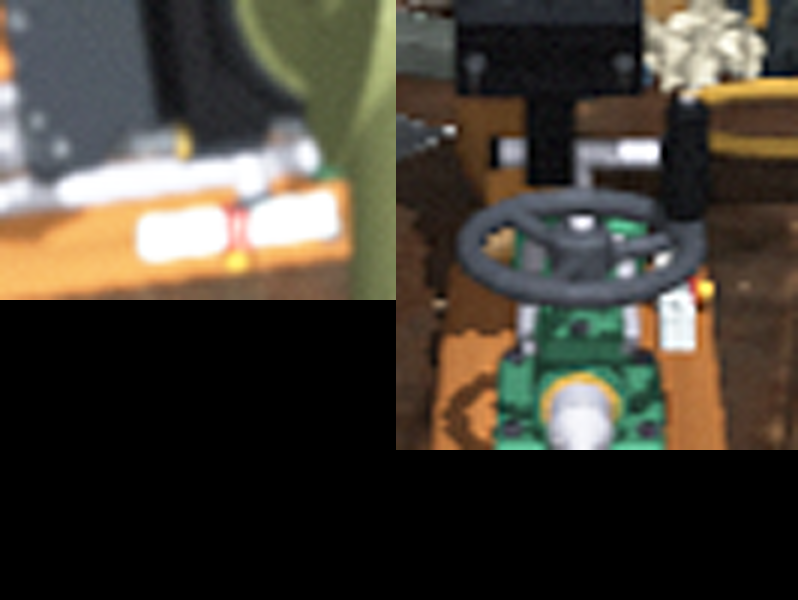

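The bar is held, and the spindle has come out with the gripper. In the top crop the bar end is at about (252,185) and the rider's red slider at (238,225), close to alignment. From here I'll measure numerically.

```bash
python3 - <<'E'
from h import *
np.set_printoptions(precision=4,suppress=True)
t=eyes.read_camera('top');im=t['pixels'].astype(int)
w=np.array([.520,-.0237]);ey=np.array([-np.sin(.1396),np.cos(.1396)]);ex=np.array([ey[1],-ey[0]])
L=lambda p:np.array([(p[:2]-w)@ex,(p[:2]-w)@ey])*1000
print('bar',L(onz(t,(361.2,220.3),.1)),'rider',L(onz(t,(359.2,227),.0445)))
red=(im[...,0]-im[...,1:].max(2)); 
for r in range(218,234): print(r,'G',im[r,350:372,1], 'redness',red[r,352:367])
u=red[222:234,352:368].clip(40)-40;vv,uu=np.nonzero(u);print('cent',(uu*u[vv,uu]).sum()/u.sum()+352,(vv*u[vv,uu]).sum()/u.sum()+222)
for zz,xx,n in ((.1,-.033,'bar end'),(.0445,-.0435,'rider')):
  for y in (-.1395,-.1415,-.1435,-.1455,-.1475):
    print(n,y,proj(t,[*(w+xx*ex+y*ey),zz]))
E
```

```text
bar [ -30.7899 -140.3156] rider [ -42.8696 -144.17  ]
218 G [251 250 254 255 255 255 255 254 252 253 255 255 254 246 234 234 214 186
 168 159 180 201] redness [-2 -1 -1  0 -1 -2 -2 -2  0  0 -1 -5 -6 -2  4]
219 G [254 254 254 254 254 253 253 252 250 251 254 255 255 247 228 218 203 175
 143 125 130 137] redness [-2 -2 -2 -3 -3 -4 -3 -3 -1  0 -1 -5  0 18 33]
220 G [253 251 249 245 242 239 238 237 235 244 254 255 255 245 212 190 180 155
 132 113 117 118] redness [-4 -4 -1  0  3  6  9  1 -1  0  0 -6 16 44 58]
221 G [238 235 229 218 205 198 202 204 204 228 249 254 250 230 185 166 160 147
 130 130 146 162] redness [16 23 33 39 39 39 38 14 -3 -2 -5 -8 18 54 69]
222 G [201 201 197 191 187 184 180 180 183 193 215 223 210 179 162 173 195 209
 208 208 216 234] redness [ 49  54  58  61  64  65  60  38   1 -13 -21 -15   3  30  35]
223 G [188 189 193 195 195 194 178 163 156 146 152 166 173 191 218 237 252 255
 255 255 255 255] redness [ 55  54  53  54  67  81  78  48   6 -18 -20 -20 -15   0   0]
224 G [206 219 229 233 234 230 201 150 123 125 123 162 214 249 255 255 255 255
 255 255 255 255] redness
[... 1121 characters left out ...]
5 48]
232 G [248 244 245 244 238 229 204 184 207 232 216 173 163 182 191 185 187 182
 181 179 183 174] redness [ 8  9 15 22 43 60 45 22 36 66 71 63 58 63 61]
233 G [206 203 203 204 202 195 192 198 234 244 232 182 159 169 172 164 156 151
 146 146 146 137] redness [47 47 49 55 57 50 20 11 22 55 70 70 69 73 75]
cent 359.40450160771707 228.075884244373
bar end -0.1395 [360.9983 221.326 ]
bar end -0.1415 [361.8785 221.2002]
bar end -0.1435 [362.7587 221.0745]
bar end -0.1455 [363.6387 220.9487]
bar end -0.1475 [364.5186 220.823 ]
rider -0.1395 [357.2925 227.5434]
rider -0.1415 [358.1277 227.4238]
rider -0.1435 [358.9627 227.3042]
rider -0.1455 [359.7977 227.1846]
rider -0.1475 [360.6326 227.065 ]
```

Emit:
{"name": "drive_tool", "arguments": {
  "angular": [
    [0,0,0],
    [0,0,0],
    [0,0,0],
    [0,0,0],
    [0,0,0]
  ],
  "delta_pos": [
    [0,0.16,0],
    [0,0.16,0],
    [0,0.15,0],
    [0,0,0],
    [0,0,0]
  ],
  "gripper": [0,0,0,0,0]
}}

```text
time_s: 17.5
tool_pos: [0.5526, -0.1648, 0.0753]
tool_rot: [-179.6, 0.1, 8.2]
force: [-3.7, 10.3, 4.5]
grip_width: 0.0101
grasp_force: 55.0
```

```bash
python3 - <<'E'
from h import *
np.set_printoptions(precision=4,suppress=True)
t=eyes.read_camera('top');im=t['pixels'].astype(int)
o=telemetry.get_obs();x=o['tool_pos'];d=(x-[.5488,-.1372,0])[:2];print(x,o['force'],'out',-(d@[-np.sin(.1396),np.cos(.1396)])*1000)
red=(im[...,0]-im[...,1:].max(2))
for r in range(217,230): print(r,'G',im[r,355:374,1],'red',red[r,355:364])
E
```

```text
[ 0.5526 -0.1648  0.0753] [-4.7657  9.4863  5.2118] out 27.887250607425944
217 G [246 247 248 251 252 249 253 255 255 252 243 240 224 196 188 182 175 169
 202] red [-7 -5 -6 -5 -3 -4 -3  0  0]
218 G [255 255 254 254 253 250 253 255 255 254 244 230 208 188 173 157 143 138
 174] red [-1 -1 -1 -2 -2 -3 -2  0  0]
219 G [253 253 252 251 248 246 251 255 255 255 245 217 193 182 154 128 111 109
 144] red [-3 -3 -4 -3 -4 -3 -4  0  0]
220 G [240 237 239 236 231 228 245 255 255 255 243 209 185 171 140 117 113 115
 135] red [ 0  3  5 10 14 14  0 -1  0]
221 G [203 196 201 205 200 198 225 246 251 244 224 185 166 159 139 132 154 176
 194] red [36 42 41 41 46 44 14 -4 -5]
222 G [186 182 183 192 183 166 170 197 202 193 173 171 186 203 203 207 232 247
 253] red [ 59  62  64  57  64  69  40  -1 -17]
223 G [191 179 174 183 176 135 126 150 177 201 212 230 247 255 255 255 255 255
 255] red [ 56  68  77  70  71  79  39  -7 -18]
224 G [230 203 167 170 157 118 119 186 239 255 255 255 255 255 255 255 255 255
 255] red [ 20  47  87  85  90  87  33 -12 -11]
225 G [255 251 198 162 169 143 169 243 255 255 255 255 255 255 255 255 255 255
 255] red [ 0  2 57 93 84 95 45 -6  0]
226 G [255 255 231 179 207 185 218 255 255 255 255 255 255 255 255 255 255 255
 255] red [ 0  0 23 76 48 69 30 -1  0]
227 G [255 255 238 196 228 204 236 255 255 255 255 255 255 255 255 255 255 255
 255] red [ 0  0 16 59 27 51 18  0  0]
228 G [255 255 243 195 222 199 241 255 255 255 255 255 255 255 255 255 255 255
 255] red [ 0  0 10 60 33 56 14  0  0]
229 G [255 255 249 191 199 190 232 255 255 255 255 255 255 255 255 253 248 244
 239] red [ 0  0  4 64 56 65 23  0  0]
```

```bash
python3 - <<'E'
from h import *
np.set_printoptions(precision=1,suppress=True,linewidth=150)
P=[eyes.read_camera('top') for _ in range(4)];t=P[0];im=np.mean([p['pixels'] for p in P],0)
r=cv2.cvtColor(cv2.imread('pics/t1.png'),cv2.COLOR_BGR2RGB).astype(float)
D=im-r
print('cols',np.arange(354,368))
for k in range(219,229): print(k,'now',im[k,354:368].mean(1).astype(int),'rest',r[k,354:368].mean(1).astype(int),)
# rest: pointer near bar end col 351
for k in range(219,229): print(k,'rest@bar',r[k,343:357].mean(1).astype(int),'now@bar',im[k,343:357].mean(1).astype(int))
w=np.array([.520,-.0237]);ey=np.array([-np.sin(.1396),np.cos(.1396)]);ex=np.array([ey[1],-ey[0]])
for y in (-.118,-.144):
  for xx in (-.032,-.036,-.040): print(y,xx,[proj(t,[*(w+xx*ex+y*ey),z]) for z in (.046,.07,.094)])
E
```

```text
cols [354 355 356 357 358 359 360 361 362 363 364 365 366 367]
219 now [253 253 253 253 252 250 246 251 254 255 254 246 222 201] rest [246 245 223 190 183 178 193 223 233 235 233 236 233 224]
220 now [244 242 240 240 239 235 231 245 254 255 254 245 214 187] rest [233 228 204 178 160 146 152 159 165 164 174 195 194 192]
221 now [210 205 201 203 202 198 199 226 248 252 245 226 191 170] rest [202 189 178 162 138 123 119 116 117 120 140 170 184 182]
222 now [183 181 179 181 187 181 171 180 200 205 194 177 172 188] rest [183 167 155 147 133 121 118 114 121 137 167 192 208 222]
223 now [186 183 177 181 192 182 149 131 151 178 202 209 227 247] rest [163 152 137 136 149 155 144 159 189 214 232 243 251 254]
224 now [228 226 207 186 191 182 141 132 183 237 253 254 255 255] rest [173 189 181 163 172 186 183 219 252 254 255 255 255 255]
225 now [255 255 251 213 189 194 175 184 240 255 255 255 255 255] rest [242 252 249 207 190 207 205 240 254 255 255 255 255 255]
226 now [255 255 255 239 203 221 205 226 254 255 255 255 255 255] rest [255 255 255 237 202 225 213 238 254 255 255 255 255 255]
227 n
[... 1424 characters left out ...]
bar [248 255 255 255 255 255 255 255 255 255 255 255 255 255]
228 rest@bar [252 255 255 255 255 255 255 255 255 255 255 255 255 255] now@bar [253 255 255 255 255 255 255 255 255 255 255 255 255 255]
-0.118 -0.032 [array([347.6, 224. ]), array([349.3, 223.2]), array([351. , 222.4])]
-0.118 -0.036 [array([347.9, 225.6]), array([349.6, 224.9]), array([351.3, 224.2])]
-0.118 -0.04 [array([348.2, 227.3]), array([349.8, 226.7]), array([351.6, 226. ])]
-0.144 -0.032 [array([358.5, 222.4]), array([360.4, 221.6]), array([362.4, 220.8])]
-0.144 -0.036 [array([358.8, 224.1]), array([360.7, 223.3]), array([362.7, 222.6])]
-0.144 -0.04 [array([359.1, 225.8]), array([361. , 225.1]), array([363. , 224.3])]
```

The tip-based measurement puts the pointer about 2.5 mm past the line, while the bar-highlight measurement shows almost no overshoot. Backing off about 2.3 mm keeps both estimates well within tolerance.

Emit:
{"name": "drive_tool", "arguments": {
  "angular": [
    [0,0,0],
    [0,0,0],
    [0,0,0],
    [0,0,0],
    [0,0,0],
    [0,0,0]
  ],
  "delta_pos": [
    [0,-0.12,0],
    [0,-0.12,0],
    [0,0,0],
    [0,0,0],
    [0,0,0],
    [0,0,0]
  ],
  "gripper": [0,0,0,0,0,0]
}}

```text
time_s: 18.35
tool_pos: [0.5523, -0.1626, 0.0753]
tool_rot: [-179.7, 0.1, 8.2]
force: [-3.7, 10.1, 4.6]
grip_width: 0.0107
grasp_force: 55.0
```

```bash
python3 - <<'E'
from h import *
np.set_printoptions(precision=2,suppress=True,linewidth=150)
P=[eyes.read_camera('top') for _ in range(4)];t=P[0];im=np.mean([p['pixels'] for p in P],0)
r=cv2.cvtColor(cv2.imread('pics/t1.png'),cv2.COLOR_BGR2RGB).astype(float)
o=telemetry.get_obs();x=o['tool_pos'];d=(x-[.5488,-.1372,0])[:2];print(x,o['force'],'out',-(d@[-np.sin(.1396),np.cos(.1396)])*1000)
print(np.arange(354,368))
for k in range(220,228): print(k,'now',im[k,354:368].mean(1).astype(int),'diff',(im-r)[k,354:368].mean(1).astype(int))
f=lambda x,y:((x+.5)/5.7-.5+260,(y+.5)/5.7-.5+170)
for n,a,b,z in (('board',(0,450),(685,352),.022),('board top',(0,180),(640,80),.022),('rule',(480,360),(660,340),.04)):
  A,B=onz(t,f(*a),z),onz(t,f(*b),z);u=A-B;print(n,np.degrees(np.arctan2(-u[0],u[1])))
# wheel ring centre by cut_out
for q in models.cut_out(t,'lock_wheel')[:1]:
  c=max(cv2.findContours(q['pixels'].astype(np.uint8),0,2)[0],key=cv2.contourArea);print(cv2.fitEllipse(cv2.convexHull(c)))
E
```

```text
[ 0.55 -0.16  0.08] [-3.98  9.64  4.49] out 25.575677338726614
[354 355 356 357 358 359 360 361 362 363 364 365 366 367]
220 now [243 241 240 240 238 238 247 254 255 254 244 213 189 175] diff [ 10  13  36  62  78  92  95  95  89  90  69  18  -5 -17]
221 now [209 203 201 202 202 209 230 248 252 247 225 187 166 158] diff [  6  14  23  40  64  85 111 132 135 126  84  16 -17 -24]
222 now [184 181 179 178 180 183 189 205 213 200 176 161 175 201] diff [  1  14  23  31  47  62  71  91  91  63   9 -30 -32 -20]
223 now [186 184 175 169 170 166 146 150 171 192 205 217 240 254] diff [ 22  32  38  33  21  11   2  -9 -17 -22 -27 -25 -11   0]
224 now [228 225 206 173 158 150 134 153 212 247 254 255 255 255] diff [ 54  36  25   9 -13 -36 -48 -65 -40  -7   0   0   0   0]
225 now [255 255 252 209 168 170 163 196 248 255 255 255 255 255] diff [ 13   2   3   2 -22 -36 -41 -43  -6   0   0   0   0   0]
226 now [255 255 255 239 195 211 200 228 254 255 255 255 255 255] diff [  0   0   0   2  -7 -14 -12  -9   0   0   0   0   0   0]
227 now [255 255 255 244 210 232 216 241 255 255 255 255 255 255] diff [ 0  0  0  2  0 -1  0  2  0  0  0  0  0  0]
board 7.964843946840959
board top 8.87405004278913
rule 6.185483248587981
((297.3573303222656, 215.26904296875), (40.65283203125, 42.15498352050781), 138.6244354248047)
```

The tip estimate (0 to 1.5 mm past the line) and the bar estimate (about 1.9 mm short) now bracket it. I'll hold and hand in.

Emit:
{"name": "drive_tool", "arguments": {
  "angular": [
    [0,0,0],
    [0,0,0],
    [0,0,0],
    [0,0,0],
    [0,0,0],
    [0,0,0],
    [0,0,0],
    [0,0,0]
  ],
  "delta_pos": [
    [0,0,0],
    [0,0,0],
    [0,0,0],
    [0,0,0],
    [0,0,0],
    [0,0,0],
    [0,0,0],
    [0,0,0]
  ],
  "gripper": [0,0,0,0,0,0,0,0]
}}

```text
time_s: 19.4
tool_pos: [0.5523, -0.1625, 0.0753]
tool_rot: [-179.7, 0.1, 8.2]
force: [-3.5, 10.3, 4.7]
grip_width: 0.0101
grasp_force: 55.0
```

```bash
python3 -c "
from cell import env,telemetry
print(telemetry.get_obs()['tool_pos']);print(env.sign_off())"
```

```text
[ 0.55229636 -0.16249378  0.0753104 ]
the job is handed in; nothing more can be done
None
```

I handed the job in at about 19.5 s with the wheel backed off a full turn (about 362°) and the crossbar still gripped at 55 N, the pointer within about 2 mm of the rider's line by my camera estimates; no verdict came back.

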